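# Make up a nested parts set from the leaning cup pile

## Robot

A 6-joint arm with a two-finger parallel gripper is mounted at the origin on the work surface. World frame = base frame: x ahead of the robot, y to its left, z up, the work surface at z = 0. Lengths are in m, angles in rad, forces in N, time in s.
With the tool pointing down it reaches from about 0.425 to 1.125 m from the base axis. Payload 14.9 kg.
Tool frame: the origin (TCP) lies midway between the tips of the shut fingers; the grasp point (between the pads) lies 19 mm behind it; z points along the fingers, x is the direction in which the jaws open and shut, and the axes are right-handed (so a half turn about z gives the same grasp; the last joint's range is limited). The gripper opens to 91 mm and grips with 3 to 60 N. Pads are 32 mm wide; open, the fingers measure 118 mm over their backs; the gripper's body (76 mm by 178 mm) begins 60 mm behind the grasp point.
Start: joints at [1.311, 0.379, 1.734, -0, 1.028, -0.033], TCP at [0.157, 0.682, 0.214] pointing down, gripper open.
Joint ranges: [-2.77, 2.77], [-0.74, 2.19], [0, 2.66], [-1.06, 4.2], [0.31, 2.87], [-3.08, 3.08]. Speed limits (rad/s): [1.89, 1.89, 2.39, 3.14, 3.14, 3.14].

## Interface

Orientations are given as a 3x3 rotation matrix whose columns are the frame's x, y, z axes.
In Python, from station import get_state, camera, close_job gives the robot as it stands. The module is installed in compiled form; this text tells all that it offers.
- The arm moves only by the tool move_arm, never from a script. Its argument "series" is text: rows parted by semicolons, each of 6 numbers parted by spaces: the shift along the tool's x, y, z scaled (see below), then the turn, a rotation vector about the tool's x, y, z scaled (see below). A call has exactly 10 rows; each row is the pose to reach, as a shift and turn from the pose commanded when the call began, along the tool's axes at that moment, turning the shorter way round; what a row does not reach only later rows make up. The controller multiplies each number of a shift by 0.75 m and each number of a turn by 180 degrees. A row lasts 1/10 s, in which the tool goes at most 50 mm and 8.59 degrees, less where a joint would pass 70% of its speed; a pose out of reach is approached as far as the arm can. A call with a number of a shift or a turn outside -1 to 1 is refused whole. A call with a gripper value outside its range is refused whole. "hand" is the opening in per cent of the stroke, from 0 (shut) to 100 (fully open), set as the call begins (left out, the last holds). The fingers move at their own pace and stop on an object; "squeeze" is the grip in N (left out, the last holds). Time passes only in rows, so rows that repeat a pose let the fingers close, or fill a call up. It gives the time, the measured TCP pose, the force and the opening at its end, in the units of the state.
- get_state(): the state, without advancing time (a new reading comes with each control period).
- camera(name): name is "scene" or "side" or "wrist"; returns a dict with "color" (400x640x3 uint8, red, green, blue), "z_map" (400x640 float32, m along the optical axis (not along the pixel's ray), 0 where there is no reading), "intrinsics" (3x3 intrinsics, pixels), "extrinsics" (4x4, takes a point from world to camera coordinates). Camera axes: x right, y up, looking along -z (the intrinsics and any distortion apply to the point x, -y, -z); pixel columns grow to the right and rows downward; lengths in m; the calibration is good to about 2 mm. A picture is of the moment at which its call begins.
- close_job(): hands the job in, once; it reports no verdict.
The state is a dict: "t": time; "joint_pos": joint angles; "joint_vel": joint speeds; "effort": joint torques, N m; "tool_pos": TCP position; "ee_rot": TCP orientation; "wrist_force": force on the tool from outside, world axes, zero at the start; "moment": the same for the moment, N m; "gripper_width": opening from 0.0 (shut) to 1.0 (fully open).
Only numpy, scipy, OpenCV 4.12 (cv2) and the standard library are available. Lean on these libraries where they do the work, as an engineer would, in place of code of your own. Each camera call takes 0.05 s, during which the arm holds its last target. There are 200 camera calls.

## Task

Make up a set of parts cups for the next teardown: lift the top blue cup off the pile in the leaning rack, leaving the lower one in its place, and stand it upright in the aluminium dish. Then stand the orange cup upright inside that blue cup. Set both cups down gently rather than dropping them, keep the dish flat on the table, and do not disturb the other parts lying about.

Things in the scene. Friction and masses are not known exactly. Their poses are not given: they have to be found in the camera images.
- rack: Dark steel rack fixed to the table: a square socket on a 110 x 100 x 10 mm base plate. Origin: centre of the base's underside. The socket leans 32 deg from vertical towards the rack's own -x side, which faces roughly to the robot; its walls end at most 40 mm above its floor along the lean, so the whole upper blue cup stands clear of them.
- cup_top: Upper of two equal round blue cups (white line below the rim) stacked in the rack; loose, 60 g. 60 mm diameter, 52 tall, wall 3; the lowest 12 mm is a narrower foot of 48 mm diameter; inner floor 16 mm above the underside. Origin: centre of the underside; z along the cup's axis out of the mouth, leaning 32 deg to the robot at the start. Its foot sits 12 mm deep in the lower cup, shoulder on that rim; 40 mm stands proud.
- cup_low: The lower blue cup, same size and frame as the upper one, loose in the socket of the rack. It stays there.
- dish: Shallow round aluminium dish standing loose on the table, about 200 g. 82 mm outer and 76 mm inner diameter, 20 mm tall, inner floor 4 mm above its underside. Origin: centre of the underside, z up.
- small_cup: Tall narrow orange plastic cup standing loose and upright on the table, about 60 g. 42 mm outer diameter, 72 mm tall, wall 3 mm. Origin: centre of the underside, z up to the mouth. Standing in a blue cup it rises 36 mm above the blue rim.
- gearbox: Faded yellow gearbox shell, 74 x 46 x 34 mm, loose bystander. Origin: centre of the underside.
- bumper: Red plastic front bumper, 120 mm long (y), 54 mm deep, 24 mm tall, loose bystander. Origin: on the table near its middle.
- rim: Polished aluminium wheel rim, 54 mm diameter, 28 mm tall, loose bystander. Origin: centre of the underside.
- gear: White nylon idler gear lying flat, 41 mm diameter, 14 mm tall, loose bystander. Origin: centre of the underside.
- axle_clip: Steel spring clip on a wooden block, gripping a chrome axle 190 mm long (y) at 36 mm height; fixed bystander. Origin: centre of the block's underside.
Things that resemble listed ones, but are neither listed nor needed, are in the scene too. Of the things that look like the small_cup, the smallest one is meant.

How it is judged:
On the way, in this order (a step that is already met when the one before it is completed fails the run):
1. The top blue cup is clear of the pile; the lower cup is still in the rack (distance between cup_top and cup_low above 0.09 m and distance of cup_low from where it was at the start of the episode below 0.015 m), for 0.1 s.
2. The blue cup stands upright on the floor of the dish, let go, and the orange cup is not yet in it (horizontal distance between cup_top and dish below 0.014 m and z of cup_top in the frame of dish between 0.001 and 0.008 m and angle between cup_top's own z axis and vertical below 0.08 rad and height (world z) of dish below 0.005 m and angle between dish's own z axis and vertical below 0.05 rad and contact force between the fingers and cup_top below 0.1 N and horizontal distance between small_cup and cup_top above 0.05 m), for 0.3 s.
At the end, for the whole second after the job is handed in: Blue cup upright (4.5 deg) on the dish floor, axes within 14 mm; orange cup upright (4.5 deg) on the blue cup's inner floor, axes within 10 mm; dish flat on the table; lower blue cup within 15 mm and loose bystanders within 20 mm of their starts; all released and at rest (horizontal distance between cup_top and dish below 0.014 m and z of cup_top in the frame of dish between 0.001 and 0.008 m and angle between each of cup_top, small_cup's own z axis and vertical below 0.08 rad and height (world z) of dish below 0.005 m and angle between dish's own z axis and vertical below 0.05 rad and distance of cup_low from where it was at the start of the episode below 0.015 m and horizontal distance between small_cup and cup_top below 0.01 m and z of small_cup in the frame of cup_top between 0.013 and 0.02 m and contact force between the fingers and cup_top below 0.1 N and contact force between the fingers and small_cup below 0.1 N and contact force between the fingers and dish below 0.1 N and linear speed of each of cup_top, small_cup, dish below 0.02 m/s and distance of each of gearbox, bumper, rim, gear from where it was at the start of the episode below 0.02 m); the robot touches nothing.
It fails at once if A bystander part was pushed more than 20 mm (distance of any of gearbox, bumper, rim, gear from where it was at the start of the episode above 0.02 m).
It fails at once if The lower blue cup was pulled more than 30 mm from its place (distance of cup_low from where it was at the start of the episode above 0.03 m).
It fails at once if A cup was dropped: it fell faster than 0.6 m/s (about 2 cm) out of the fingers ((linear speed of cup_top above 0.6 m/s and contact force between the fingers and cup_top below 0.01 N) or (linear speed of small_cup above 0.6 m/s and contact force between the fingers and small_cup below 0.01 N)).
It also fails if it takes over 51 s, if anything falls off the work surface, if the arm or the gripper's body presses on something with over 40 N, if the wrist force passes 120 N, or if a joint passes its speed limit or range.

## Working session

There is one attempt and no reset: what is moved stays moved. The work goes in short steps, Python scripts to look and compute and a tool call to move; the robot and the scene stay as the last step left them, time stands still between calls to the robot, and variables do not carry over. Pictures are saved under pics/ and viewed, about 8 in all and at most 12, crops included, and the job is handed in when it is done.

Besides the shell and the picture viewer there is one more tool, called after "Emit:" by a JSON object that holds its "api" and its "payload". move_arm: Moves the arm, as the interface text tells. Its arguments: {"type":"object","properties":{"series":{"type":"string"},"hand":{"type":"number"},"squeeze":{"type":"number"}},"required":["series"]}

```bash
mkdir -p pics; ls
cat > h.py <<'E'
import numpy as np, cv2
from station import get_state, camera, close_job
def grab(n):
    c=camera(n); np.savez('last_%s.npz'%n,**c); return c
def pts(c):
    K=np.array(c["intrinsics"]);E=np.array(c["extrinsics"]);z=c["z_map"]
    v,u=np.mgrid[0:z.shape[0],0:z.shape[1]]
    x=(u-K[0,2])/K[0,0]*z; y=(v-K[1,2])/K[1,1]*z
    P=np.stack([x,-y,-z],-1)
    R,t=E[:3,:3],E[:3,3]
    return (P-t)@R   # R^T (P-t)
def save(n,im,s=1): cv2.imwrite('pics/'+n,cv2.resize(im[:,:,::-1],None,fx=s,fy=s))
E
python3 - <<'E'
from h import *
for n in ("scene","side"):
    c=grab(n); save(n+'0.png',c["color"]); print(n,c["intrinsics"],c["extrinsics"])
print(get_state())
E
```

```text
pics
scene [[397.219256     0.         322.13736543]
 [  0.         397.219256   205.69021878]
 [  0.           0.           1.        ]] [[-0.70828461  0.70591926 -0.00330317  0.39444211]
 [-0.50936222 -0.50781807  0.69474524  0.23414584]
 [ 0.48875664  0.49375987  0.71924832 -1.25638227]
 [ 0.          0.          0.          1.        ]]
side [[416.30790198   0.         320.41592332]
 [  0.         416.30790198 203.7999203 ]
 [  0.           0.           1.        ]] [[ 0.99478671 -0.10142251  0.0106241  -0.57105292]
 [ 0.06893128  0.74553964  0.66288696 -0.07182459]
 [-0.07515234 -0.65869881  0.74864411 -0.9987291 ]
 [ 0.          0.          0.          1.        ]]
{'t': 0.1, 'joint_pos': array([ 1.31068346e+00,  3.79358788e-01,  1.73468912e+00,  1.30523191e-05,
        1.02847675e+00, -3.32721538e-02]), 'joint_vel': array([-0.00054032, -0.00067713, -0.00045449, -0.00186791, -0.00141013,
        0.00201024]), 'effort': array([ 4.82979012e-04, -7.65033245e+01, -4.35292518e+01,  6.52410043e-02,
        3.98418331e-02, -5.37973267e-05]), 'tool_pos': array([0.15732893, 0.68175198, 0.21336845]), 'ee_rot': array([[ 2.24906754e-01,  9.74380259e-01, -2.50504427e-04],
       [ 9.74379846e-01, -2.24906890e-01, -8.97774183e-04],
       [-9.31113613e-04, -4.21709879e-05, -9.99999566e-01]]), 'wrist_force': array([-0.01592987, -0.33829318,  0.12847285]), 'moment': array([ 0.03319141,  0.00837216, -0.01300502]), 'gripper_width': 0.9992193657407061}
```

View pics/scene0.png

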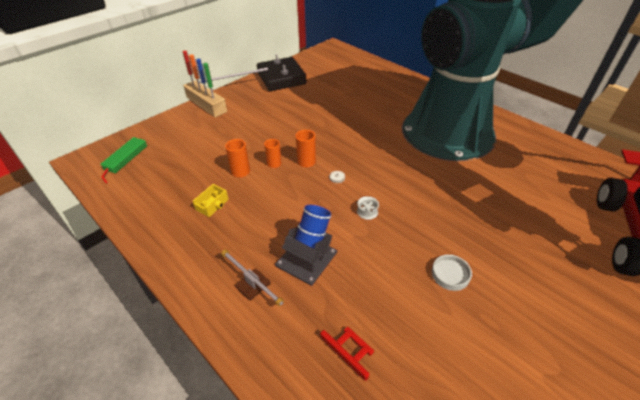

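View pics/side0.png

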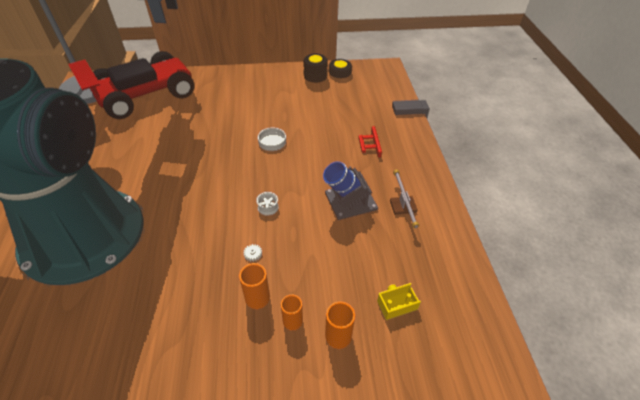

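Scene: orange cups are at (237,158), (273,152) and (306,148). The middle one looks smallest. Blue pile is at (314,222), dish at (452,272), clip and axle at (252,278), rim at (368,208), gear at (337,177). In the side view the three oranges are at (255,285), (292,312) and (340,325), blue at (340,178) and dish at (272,140).

```bash
cat > m.py <<'E'
from h import *
def comps(n,mask,P,c,amin=40):
    k,l,s,ce=cv2.connectedComponentsWithStats(mask.astype(np.uint8))
    for i in range(1,k):
        if s[i,4]<amin: continue
        m=(l==i)&(c["z_map"]>0); Q=P[m]
        print(n,'px',ce[i].round(),'n',s[i,4],'lo',np.percentile(Q,1,0).round(3),'hi',np.percentile(Q,99,0).round(3))
        top=Q[Q[:,2]>np.percentile(Q[:,2],98)-.006]
        (e,_)=cv2.minEnclosingCircle(top[:,:2].astype(np.float32)),0
        print('   top circle',np.round(e[0],4),'r',round(e[1],4),'z',top[:,2].mean().round(4),len(top))
if __name__=='__main__':
  for n in ("scene","side"):
    c=dict(np.load('last_%s.npz'%n)); P=pts(c)
    hsv=cv2.cvtColor(c["color"],cv2.COLOR_RGB2HSV); H,S,V=[hsv[...,i].astype(int) for i in range(3)]
    ws=(P[...,0]>.2)&(P[...,0]<1.3)&(abs(P[...,1])<.8)&(P[...,2]>.003)
    print('orange');comps(n,(H>=5)&(H<16)&(S>195)&(V>110)&ws&(P[...,2]>.01),P,c)
    print('blue');comps(n,(H>105)&(H<130)&(S>130)&ws,P,c)
    print('grey');comps(n,(S<70)&(V>110)&ws,P,c)
    print('yellow');comps(n,(H>22)&(H<32)&(S>150)&ws,P,c)
    print('any');comps(n,ws&(P[...,2]>.012),P,c)
E
python3 m.py
```

```text
orange
scene px [306. 147.] n 626 lo [ 0.389 -0.233  0.011] hi [ 0.441 -0.181  0.095]
   top circle [ 0.4134 -0.2074] r 0.028 z 0.092 100
scene px [238. 156.] n 665 lo [ 0.551 -0.335  0.011] hi [ 0.602 -0.282  0.094]
   top circle [ 0.5758 -0.3105] r 0.0287 z 0.0921 104
scene px [273. 151.] n 360 lo [ 0.467 -0.288  0.011] hi [ 0.507 -0.247  0.075]
   top circle [ 0.4857 -0.2685] r 0.0217 z 0.0715 63
scene px [361. 339.] n 43 lo [0.714 0.229 0.01 ] hi [0.721 0.299 0.016]
   top circle [0.7185 0.2636] r 0.0352 z 0.0128 42
blue
scene px [317. 210.] n 152 lo [0.583 0.009 0.092] hi [0.631 0.063 0.136]
   top circle [0.6194 0.0402] r 0.022 z 0.1336 23
scene px [313. 224.] n 354 lo [0.61  0.026 0.093] hi [0.652 0.069 0.127]
   top circle [0.6253 0.0446] r 0.0226 z 0.1232 63
scene px [308. 239.] n 225 lo [0.631 0.03  0.071] hi [0.668 0.072 0.094]
   top circle [0.65   0.0493] r 0.02 z 0.0907 61
grey
scene px [238.  74.] n 142 lo [ 0.201 -0.724  0.046] hi [ 0.443 -0.611  0.12 ]
   top circle [ 0.4421 -0.6118] r 0.0031 z 0.118 4
scene px [337. 176.] n 121 lo [ 0.387 -0.113  0.004] hi [ 0.423 -
[... 5000 characters left out ...]
circle [0.4442 0.0446] r 0.0273 z 0.0282 93
side px [252. 251.] n 42 lo [ 0.391 -0.111  0.012] hi [ 0.42  -0.087  0.017]
   top circle [ 0.4038 -0.1003] r 0.0186 z 0.014 42
side px [254. 284.] n 1034 lo [ 0.392 -0.238  0.013] hi [ 0.443 -0.187  0.096]
   top circle [ 0.4166 -0.2117] r 0.0276 z 0.0929 182
side px [398. 299.] n 651 lo [ 0.671 -0.287  0.012] hi [ 0.75  -0.225  0.037]
   top circle [ 0.7107 -0.2582] r 0.0425 z 0.034 205
side px [292. 311.] n 610 lo [ 0.469 -0.292  0.013] hi [ 0.509 -0.252  0.074]
   top circle [ 0.488  -0.2714] r 0.0217 z 0.072 123
side px [339. 323.] n 1077 lo [ 0.552 -0.34   0.013] hi [ 0.602 -0.288  0.095]
   top circle [ 0.5786 -0.3124] r 0.0278 z 0.0929 219
```

```bash
cat > cyl.py <<'E'
from h import *
from scipy.optimize import least_squares
out=[]
for n in ("scene","side"):
    c=dict(np.load('last_%s.npz'%n)); P=pts(c); I=c["color"].astype(int)
    hsv=cv2.cvtColor(c["color"],cv2.COLOR_RGB2HSV); H,S,V=[hsv[...,i].astype(int) for i in range(3)]
    box=(P[...,0]>.56)&(P[...,0]<.70)&(P[...,1]>-.03)&(P[...,1]<.11)&(P[...,2]>.03)
    m=box&(H>105)&(H<135)&(S>100)&(V>70)
    print(n,box.sum(),m.sum())
    if n=='side': m2=box; 
    E=np.array(c["extrinsics"]); cam=-E[:3,:3].T@E[:3,3]; print('cam',cam.round(3))
    Q=P[m]
    def axis(p): 
        return np.array([-np.sin(p[2])*np.cos(p[3]),-np.sin(p[2])*np.sin(p[3]),np.cos(p[2])])
    C0=np.array([.64,.04,.09])
    def f(p,Q):
        a=axis(p); d=Q-np.array([p[0],p[1],.09]); d=d-np.outer(d@a,a); return np.linalg.norm(d,axis=1)-.030
    r=least_squares(lambda p:np.r_[f(p,Q),.2*(p[2]-np.radians(32))],[.64,.04,.56,0.0],loss='soft_l1',f_scale=.002)
    p=r.x;a=axis(p);s=(Q-[p[0],p[1],.09])@a
    print('lean',np.degrees(p[2]).round(1),'yaw',np.degrees(p[3]).round(1),'pt at z.09',p[:2].round(4),'res',np.abs(f(p,Q)).mean().round(4),'rim s',np.percentile(s,[1,98,99.5]).round(4))
    rimc=np.array([p[0],p[1],.09])+a*np.percentile(s,99); print('rim centre',rimc.round(4))
    # rack base plate: points low
    b=(P[...,0]>.55)&(P[...,0]<.75)&(P[...,1]>-.05)&(P[...,1]<.12)&(P[...,2]>.006)&(P[...,2]<.014)&(V<110)&(S<120)
    q=P[b][:,:2].astype(np.float32)
    if len(q)>20: print('plate rect',cv2.minAreaRect(q),len(q))
    save('crop_%s.png'%n,c["color"][120:300,230:420] if n=='scene' else c["color"][130:350,220:420],2.5)
E
python3 cyl.py
python3 -c "
import cv2,numpy as np
a=cv2.imread('pics/crop_scene.png');b=cv2.imread('pics/crop_side.png');h=max(a.shape[0],b.shape[0])
p=lambda i:np.vstack([i,np.zeros((h-i.shape[0],)+i.shape[1:],np.uint8)])
cv2.imwrite('pics/pair.png',cv2.resize(np.hstack([p(a),p(b)]),(790,int(790*h/(a.shape[1]+b.shape[1])))))"
```

```text
scene 1982 808
cam [1.013 0.461 0.742]
lean 33.0 yaw 12.0 pt at z.09 [0.624  0.0401] res 0.0015 rim s [-0.0365  0.0359  0.0365]
rim centre [0.6046 0.036  0.1205]
plate rect ((0.65714031457901, 0.04774060845375061), (0.10634171962738037, 0.10086065530776978), 12.876481056213379) 724
side 1392 310
cam [ 0.498 -0.662  0.801]
lean 30.0 yaw -1.2 pt at z.09 [0.6255 0.034 ] res 0.0038 rim s [-0.0299  0.0352  0.0359]
rim centre [0.6077 0.0343 0.1208]
plate rect ((0.6568165421485901, 0.04241054505109787), (0.109526127576828, 0.09709484875202179), 13.765518188476562) 524
```

View pics/pair.png

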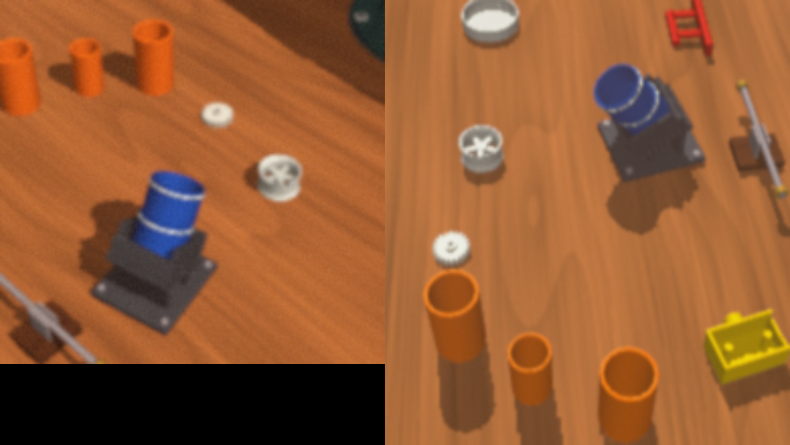

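The crop confirms it. The middle orange cup (left pane (87,67), right pane (530,368)) is narrower and shorter than its two neighbours (72 mm against 94 mm tall). The blue pile mouth faces the robot.

```bash
cat > plan.py <<'E'
from h import *
from scipy.spatial.transform import Rotation as Ro
yaw,l=np.radians(13),np.radians(32)
A=np.array([-np.sin(l)*np.cos(yaw),-np.sin(l)*np.sin(yaw),np.cos(l)])
X=np.array([-np.sin(yaw),np.cos(yaw),0])
RG=np.c_[X,np.cross(-A,X),-A]
RIM=np.array([.606,.0345,.1205])
def down(deg): # jaw dir angle, pointing down
    x=np.array([np.cos(np.radians(deg)),np.sin(np.radians(deg)),0]);z=np.array([0,0,-1.]);return np.c_[x,np.cross(z,x),z]
def plan(p,R,s=None,frm=None):
    s=s or get_state(); p0,R0=(s["tool_pos"],s["ee_rot"]) if frm is None else frm
    sh=R0.T@(np.array(p)-p0)/.75; rv=Ro.from_matrix(R0.T@R).as_rotvec()/np.pi
    print('row',sh.round(4),rv.round(4),'dist',np.linalg.norm(sh*.75).round(3),'deg',np.degrees(np.linalg.norm(rv)*np.pi).round(1))
E
python3 -c "
from plan import *
print(RG.round(3)); plan([.5,.40,.28],RG); plan(RIM+.12*A,RG,frm=(np.array([.5,.40,.28]),RG))"
```

```text
[[-0.225  0.826  0.516]
 [ 0.974  0.191  0.119]
 [ 0.     0.53  -0.848]]
row [-0.2634  0.5297 -0.0886] [-0.1748  0.0406 -0.1406] dist 0.449 deg 41.0
row [-0.5066 -0.0889  0.0352] [0. 0. 0.] dist 0.387 deg 0.0
```

Emit:
{"api": "move_arm", "payload": {"series": "-0.2634 0.5297 -0.0886 -0.1748 0.0406 -0.1406; -0.2634 0.5297 -0.0886 -0.1748 0.0406 -0.1406; -0.2634 0.5297 -0.0886 -0.1748 0.0406 -0.1406; -0.2634 0.5297 -0.0886 -0.1748 0.0406 -0.1406; -0.2634 0.5297 -0.0886 -0.1748 0.0406 -0.1406; -0.2634 0.5297 -0.0886 -0.1748 0.0406 -0.1406; -0.2634 0.5297 -0.0886 -0.1748 0.0406 -0.1406; -0.2634 0.5297 -0.0886 -0.1748 0.0406 -0.1406; -0.2634 0.5297 -0.0886 -0.1748 0.0406 -0.1406; -0.2634 0.5297 -0.0886 -0.1748 0.0406 -0.1406", "hand": 100}}

```text
t: 1.1
tool_pos: [0.5036, 0.397, 0.2815]
ee_rot: [[-0.221, 0.826, 0.518], [0.975, 0.186, 0.118], [0.001, 0.532, -0.847]]
wrist_force: [0.5, -0.1, 0.6]
gripper_width: 0.998
```

```bash
python3 -c "
from plan import *
s=get_state();print(s['t'],s['tool_pos'],s['joint_pos'].round(3));plan(RIM+.12*A,RG,s)"
```

```text
1.1 [0.50355048 0.39698974 0.28148513] [ 0.742  0.051  2.086 -0.513  0.565 -0.676]
row [-0.502  -0.0911  0.0355] [ 0.0006  0.0005 -0.0013] dist 0.384 deg 0.3
```

Emit:
{"api": "move_arm", "payload": {"series": "-0.5066 -0.0889 0.0352 0 0 0; -0.5066 -0.0889 0.0352 0 0 0; -0.5066 -0.0889 0.0352 0 0 0; -0.5066 -0.0889 0.0352 0 0 0; -0.5066 -0.0889 0.0352 0 0 0; -0.5066 -0.0889 0.0352 0 0 0; -0.5066 -0.0889 0.0352 0 0 0; -0.5066 -0.0889 0.0352 0 0 0; -0.5066 -0.0889 0.0352 0 0 0; -0.5066 -0.0889 0.0352 0 0 0"}}

```text
t: 2.1
tool_pos: [0.5439, 0.0187, 0.2216]
ee_rot: [[-0.222, 0.827, 0.516], [0.975, 0.188, 0.119], [0.001, 0.529, -0.848]]
wrist_force: [-0.5, 0.9, 0.8]
gripper_width: 1.0
```

```bash
python3 -c "
from plan import *
s=get_state();print(s['t'],s['tool_pos'],s['joint_pos'].round(3));plan(RIM+.12*A,RG,s)
c=grab('wrist');save('w1.png',c['color']);print(c['extrinsics'])
P=pts(c);hsv=cv2.cvtColor(c['color'],cv2.COLOR_RGB2HSV);H,S,V=[hsv[...,i].astype(int) for i in range(3)]
m=(H>105)&(H<130)&(S>110)&(c['z_map']>0)&(P[...,2]>.05)&(P[...,0]>.5);Q=P[m];print(len(Q),np.percentile(Q,[1,50,99],0).round(4))
"
```

```text
2.1 [0.54393511 0.01870061 0.22161255] [-0.09  -0.059  2.325  0.463  0.378 -2.274]
row [ 0.0019  0.001  -0.0004] [-0.0002  0.0001 -0.0009] dist 0.002 deg 0.2
[[-0.22164146  0.97512701  0.00154275  0.10162237]
 [-0.64119412 -0.14454786 -0.75364183  0.48884367]
 [-0.73467351 -0.16802748  0.65728351  0.07095817]
 [ 0.          0.          0.          1.        ]]
3079 [[0.5836 0.0073 0.0669]
 [0.6272 0.0389 0.0957]
 [0.6479 0.0643 0.133 ]]
```

View pics/w1.png

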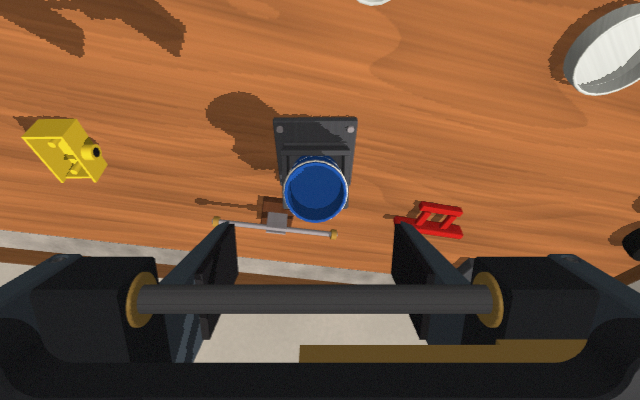

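The wrist view shows the mouth at (316,190), centred between the fingers (inner edges about 235 and 392), with the rack behind it. I'll refine the rim centre from this view.

```bash
python3 -c "
from plan import *
c=dict(np.load('last_wrist.npz'));P=pts(c);hsv=cv2.cvtColor(c['color'],cv2.COLOR_RGB2HSV);H,S,V=[hsv[...,i].astype(int) for i in range(3)]
m=(H>100)&(H<130)&(S>80)&(P[...,2]>.05)&(P[...,0]>.5)&(c['z_map']>0)
d=(P-RIM)
ax=d@A
Y=np.cross(A,X)
r=m&(ax>-.004)&(ax<.006); Q=d[r]
print('near rim plane n',r.sum(),'ax range of blue',np.percentile(ax[m],[1,50,95,98,99.5]).round(4))
q=np.c_[Q@X,Q@Y].astype(np.float32); (e,rad)=cv2.minEnclosingCircle(q); print('rim offset in X,Y',np.round(e,4),'r',round(rad,4))
print('centre',(RIM+e[0]*X+e[1]*Y).round(4))
# axial of top ring: plane fit
B=np.c_[q,np.ones(len(q))]; rr=np.hypot(*(q-np.array(e)).T); k=rr>.024; print(k.sum(), 'plane',np.linalg.lstsq(B[k],ax[r][k],rcond=None)[0].round(4))
"
```

```text
near rim plane n 527 ax range of blue [-0.0555 -0.0377 -0.0022 -0.0015  0.1621]
rim offset in X,Y [-0.0002 -0.0002] r 0.0299
centre [0.6062 0.0343 0.1206]
527 plane [-0.0009 -0.0012 -0.0027]
```

Emit:
{"api": "move_arm", "payload": {"series": "0 0 0.04 0 0 0; 0 0 0.07 0 0 0; 0 0 0.10 0 0 0; 0 0 0.125 0 0 0; 0 0 0.145 0 0 0; 0 0 0.16 0 0 0; 0 0 0.172 0 0 0; 0 0 0.182 0 0 0; 0 0 0.19 0 0 0; 0 0 0.197 0 0 0"}}

```text
t: 3.15
tool_pos: [0.6257, 0.02, 0.1252]
ee_rot: [[-0.257, 0.844, 0.47], [0.965, 0.196, 0.175], [0.055, 0.499, -0.865]]
wrist_force: [0.1, -0.1, 1.3]
gripper_width: 0.999
```

```bash
python3 -c "
from plan import *
s=get_state();print(s['t'],s['tool_pos'],s['joint_pos'].round(3),s['wrist_force']);plan(RIM-.028*A,RG,s)"
```

```text
3.15 [0.62574626 0.02004644 0.12516823] [-0.101  0.269  2.181  0.823  0.306 -2.661] [ 0.14203332 -0.07180312  1.32736561]
row [ 0.0226 -0.0202  0.0336] [-0.0116 -0.0206  0.    ] dist 0.034 deg 4.3
```

The wrist joint reached its lower limit (j5 0.306), so the last move stopped off line. A turn about the jaw axis does not change how the pads meet the cup, so I will tilt the tool only 18 deg. First I back off.

```bash
cat >> plan.py <<'E'
def tilt(deg): # tool leaning deg from vertical in the cup's lean plane, same jaw axis
    t=np.radians(deg); a=np.array([-np.sin(t)*np.cos(yaw),-np.sin(t)*np.sin(yaw),np.cos(t)])
    return np.c_[X,np.cross(-a,X),-a]
RT=tilt(18); C=RIM-.026*A
E
python3 -c "
from plan import *
s=get_state()
plan(s['tool_pos']-.06*s['ee_rot'][:,2],s['ee_rot'],s)
plan(C-.08*RT[:,2],RT,s)
c=grab('scene');save('s2.png',c['color'][130:300,200:480],2.8)
P=pts(c);hsv=cv2.cvtColor(c['color'],cv2.COLOR_RGB2HSV);H,S,V=[hsv[...,i].astype(int) for i in range(3)]
m=(H>105)&(H<135)&(S>100)&(V>70)&(P[...,0]>.56)&(P[...,0]<.7)&(P[...,1]>-.03)&(P[...,1]<.11)&(P[...,2]>.03);print(m.sum(),P[m].mean(0))
c=np.load('last_scene.npz')
"
```

```text
row [-0.    0.   -0.08] [0. 0. 0.] dist 0.06 deg 0.0
row [ 0.0295  0.0017 -0.0732] [ 0.0661 -0.0205  0.0025] dist 0.059 deg 12.5
771 [0.63581603 0.04915141 0.10100551]
```

Emit:
{"api": "move_arm", "payload": {"series": "0 0 -0.03 0 0 0; 0 0 -0.06 0 0 0; 0.01 0 -0.07 0.02 -0.005 0; 0.0295 0.0017 -0.0732 0.0661 -0.0205 0.0025; 0.0295 0.0017 -0.0732 0.0661 -0.0205 0.0025; 0.0295 0.0017 -0.0732 0.0661 -0.0205 0.0025; 0.0295 0.0017 -0.0732 0.0661 -0.0205 0.0025; 0.0295 0.0017 -0.0732 0.0661 -0.0205 0.0025; 0.0295 0.0017 -0.0732 0.0661 -0.0205 0.0025; 0.0295 0.0017 -0.0732 0.0661 -0.0205 0.0025"}}

```text
t: 4.2
tool_pos: [0.5948, 0.0314, 0.1744]
ee_rot: [[-0.224, 0.927, 0.301], [0.975, 0.213, 0.069], [0.0, 0.309, -0.951]]
wrist_force: [0.9, 0.1, -0.0]
gripper_width: 0.999
```

```bash
python3 -c "
from plan import *
s=get_state();print(s['t'],s['tool_pos'],s['joint_pos'].round(3),s['wrist_force']);plan(C-.08*RT[:,2],RT,s);plan(C,RT,s)
c=grab('wrist');save('w2.png',c['color']);P=pts(c);hsv=cv2.cvtColor(c['color'],cv2.COLOR_RGB2HSV);H,S,V=[hsv[...,i].astype(int) for i in range(3)]
m=(H>100)&(H<130)&(S>80)&(P[...,2]>.05)&(P[...,0]>.5)&(c['z_map']>0)
d=(P-RIM);ax=d@A;Y=np.cross(A,X)
r=m&(ax>-.006)&(ax<.006); Q=d[r]
q=np.c_[Q@X,Q@Y].astype(np.float32); (e,rad)=cv2.minEnclosingCircle(q); print(r.sum(),'rim offset in X,Y',np.round(e,4),'r',round(rad,4))
"
```

```text
4.2 [0.59481111 0.03142148 0.17439552] [-0.02   0.163  2.134  0.146  0.545 -1.931] [ 0.88750492  0.05316588 -0.01952776]
row [0.0006 0.0009 0.0001] [ 0.      0.     -0.0002] dist 0.001 deg 0.0
row [0.0007 0.0009 0.1068] [ 0.      0.     -0.0002] dist 0.08 deg 0.0
960 rim offset in X,Y [-0.0005 -0.0003] r 0.0299
```

Emit:
{"api": "move_arm", "payload": {"series": "0.0007 0.0009 0.015 0 0 0; 0.0007 0.0009 0.03 0 0 0; 0.0007 0.0009 0.045 0 0 0; 0.0007 0.0009 0.06 0 0 0; 0.0007 0.0009 0.075 0 0 0; 0.0007 0.0009 0.088 0 0 0; 0.0007 0.0009 0.098 0 0 0; 0.0007 0.0009 0.1067 0 0 0; 0.0007 0.0009 0.1067 0 0 0; 0.0007 0.0009 0.1067 0 0 0"}}

```text
t: 5.25
tool_pos: [0.6198, 0.038, 0.0989]
ee_rot: [[-0.225, 0.927, 0.301], [0.974, 0.214, 0.069], [-0.0, 0.309, -0.951]]
wrist_force: [-0.1, 0.6, -0.9]
gripper_width: 1.0
```

```bash
python3 -c "
from plan import *
s=get_state();print(s['t'],s['tool_pos'],s['joint_pos'].round(3),s['wrist_force']);plan(C,RT,s)
"
```

```text
5.25 [0.61981294 0.03796075 0.09888781] [-0.007  0.327  2.106  0.18   0.409 -1.959] [-0.06375392  0.6386759  -0.92930251]
row [-0.0004 -0.0008  0.0004] [ 0.      0.0001 -0.0001] dist 0.001 deg 0.0
```

Emit:
{"api": "move_arm", "payload": {"series": "0 0 0 0 0 0; 0 0 0 0 0 0; 0 0 0 0 0 0; 0 0 0 0 0 0; 0 0 0 0 0 0; 0 0 0 0 0 0; 0 0 0 0 0 0; 0 0 0 0 0 0; 0 0 0 0 0 0; 0 0 0 0 0 0", "hand": 0, "squeeze": 20}}

```text
t: 6.25
tool_pos: [0.6198, 0.0379, 0.0989]
ee_rot: [[-0.225, 0.927, 0.301], [0.974, 0.214, 0.069], [-0.0, 0.309, -0.951]]
wrist_force: [-1.1, -2.0, 4.6]
gripper_width: 0.662
```

```bash
python3 -c "
from plan import *
s=get_state();print(s['t'],s['tool_pos'],s['joint_pos'].round(3),s['wrist_force'],s['gripper_width']*91)
plan(s['tool_pos']+.10*A,s['ee_rot'],s)
"
```

```text
6.25 [0.61984035 0.037946   0.09891307] [-0.007  0.327  2.106  0.18   0.409 -1.959] [-1.07381533 -2.04711432  4.62677432] 60.258714224530884
row [-1.000e-04 -3.220e-02 -1.294e-01] [0. 0. 0.] dist 0.1 deg 0.0
```

Emit:
{"api": "move_arm", "payload": {"series": "0 -0.0013 -0.0052 0 0 0; 0 -0.0026 -0.0104 0 0 0; 0 -0.0045 -0.018 0 0 0; 0 -0.0075 -0.030 0 0 0; 0 -0.011 -0.044 0 0 0; 0 -0.0155 -0.062 0 0 0; 0 -0.020 -0.080 0 0 0; 0 -0.025 -0.10 0 0 0; 0 -0.029 -0.116 0 0 0; 0 -0.0325 -0.13 0 0 0"}}

```text
t: 7.25
tool_pos: [0.5673, 0.0259, 0.1852]
ee_rot: [[-0.224, 0.927, 0.302], [0.974, 0.214, 0.069], [-0.001, 0.31, -0.951]]
wrist_force: [-0.1, 0.4, -0.9]
gripper_width: 0.667
```

```bash
python3 -c "
from plan import *
s=get_state();print(s['t'],s['tool_pos'],s['joint_pos'].round(3),s['wrist_force'],s['gripper_width']*91)
c=grab('side');save('sd2.png',c['color'][60:260,220:460],3)
"
```

```text
7.25 [0.56733577 0.02586412 0.18516113] [-0.033  0.1    2.182  0.149  0.56  -1.945] [-0.10980482  0.37572698 -0.89981064] 60.70097309010462
```

View pics/sd2.png

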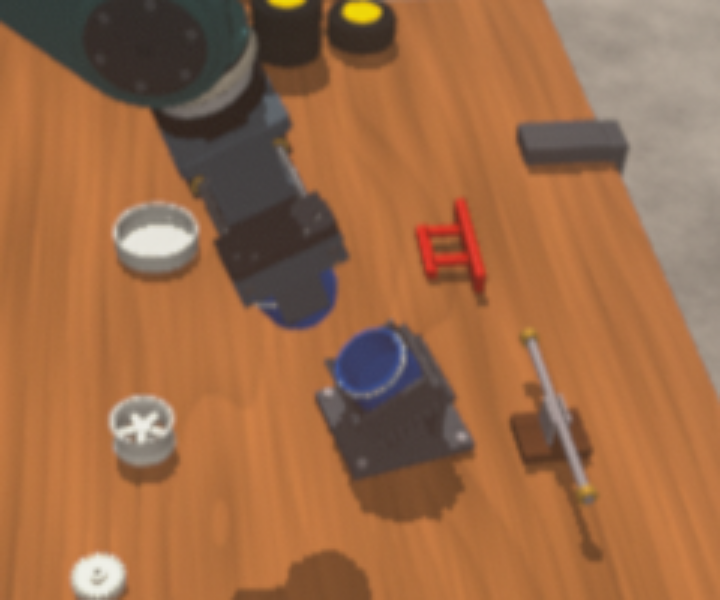

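The top cup is held at (300,295), and the lower cup is still seated in the socket at (375,360). Next I right the cup and carry it over the dish.

```bash
cat >> plan.py <<'E'
DISH=np.array([.4602,.3024,0])
RU=Ro.from_euler('z',20,degrees=True).as_matrix()@tilt(-14)
E
python3 -c "
from plan import *
s=get_state()
plan(DISH+[0,0,.13],RU,s)
print(RU.round(3))
"
```

```text
row [ 0.3916 -0.0769  0.0534] [ 0.1765  0.0043 -0.1126] dist 0.302 deg 37.7
[[-0.545  0.814 -0.203]
 [ 0.839  0.528 -0.132]
 [ 0.    -0.242 -0.97 ]]
```

Emit:
{"api": "move_arm", "payload": {"series": "0.02 -0.01 0 0.015 0 -0.01; 0.06 -0.02 0.005 0.04 0 -0.025; 0.11 -0.03 0.01 0.065 0.001 -0.04; 0.16 -0.04 0.02 0.09 0.002 -0.055; 0.21 -0.05 0.03 0.115 0.003 -0.07; 0.26 -0.06 0.04 0.14 0.004 -0.09; 0.31 -0.07 0.045 0.16 0.004 -0.1; 0.35 -0.075 0.05 0.17 0.0043 -0.11; 0.38 -0.0769 0.0534 0.1765 0.0043 -0.1126; 0.3916 -0.0769 0.0534 0.1765 0.0043 -0.1126"}}

```text
t: 8.3
tool_pos: [0.4599, 0.3043, 0.1273]
ee_rot: [[-0.546, 0.812, -0.205], [0.838, 0.53, -0.132], [0.001, -0.244, -0.97]]
wrist_force: [-0.6, -0.2, 0.1]
gripper_width: 0.667
```

```bash
cat > chk.py <<'E'
from plan import *
from scipy.optimize import least_squares
s=get_state();print(s['t'],s['tool_pos'].round(4),s['joint_pos'].round(3),s['wrist_force'].round(2),s['gripper_width']*91)
plan(DISH+[0,0,.13],RU,s)
def fit(n,x0,h0):
    c=grab(n);P=pts(c);hsv=cv2.cvtColor(c['color'],cv2.COLOR_RGB2HSV);H,S,V=[hsv[...,i].astype(int) for i in range(3)]
    m=(H>100)&(H<135)&(S>100)&(V>40)&(c['z_map']>0)&(np.hypot(P[...,0]-x0[0],P[...,1]-x0[1])<.06)&(P[...,2]>.01)
    Q=P[m]; 
    if len(Q)<30: print(n,'few',len(Q));return c
    f=lambda p:np.r_[np.linalg.norm((lambda d,a:d-np.outer(d@a,a))(Q-[p[0],p[1],h0],np.array([p[2],p[3],1])/np.linalg.norm([p[2],p[3],1])),axis=1)-.03,.01*p[2],.01*p[3]]
    r=least_squares(f,[x0[0],x0[1],0,0],loss='soft_l1',f_scale=.002);p=r.x
    print(n,len(Q),'centre',p[:2].round(4),'tilt deg',np.degrees(p[2:]).round(1),'z',np.percentile(Q[:,2],[1,99]).round(4),'res',np.abs(f(p)).mean().round(4));return c
E
python3 -c "
from chk import *
for n in ('scene','side'):
    c=fit(n,DISH[:2],.12)
    save('d_%s.png'%n,c['color'][130:330,350:590] if n=='scene' else c['color'][30:230,150:390],2)
a=cv2.imread('pics/d_scene.png');b=cv2.imread('pics/d_side.png');cv2.imwrite('pics/d.png',cv2.resize(np.hstack([a,b]),(800,333)))
"
```

```text
8.3 [0.4599 0.3043 0.1273] [ 0.546  0.378  1.943 -0.008  1.067 -1.599] [-0.57 -0.17  0.14] 60.65413903593927
row [-0.0023 -0.002  -0.0032] [-0.0008 -0.0003  0.0006] dist 0.003 deg 0.2
scene 500 centre [0.4602 0.304 ] tilt deg [-5.6 -0.9] z [0.1142 0.1539] res 0.0031
side 187 centre [0.4612 0.3033] tilt deg [ 8.6 -3.1] z [0.1131 0.1538] res 0.0015
```

View pics/d.png

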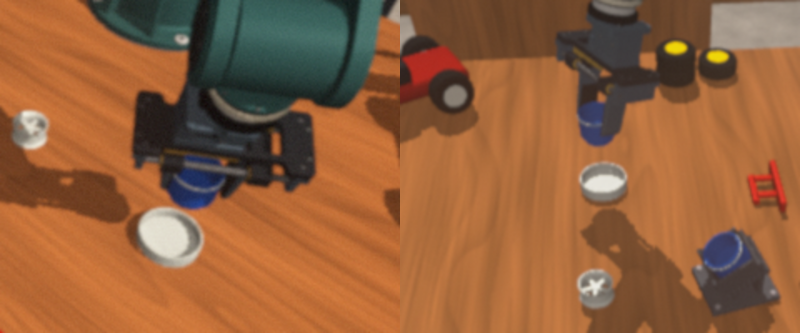

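The cup hangs between the fingers above the dish at (195,185) left and (597,125) right, roughly upright. The dish is empty at (170,238) and (603,182).

```bash
python3 -c "
from plan import *
s=get_state();print(s['tool_pos'],s['wrist_force'])
plan(DISH+[0,0,.034],RU,s)
"
```

```text
[0.4603144  0.3031767  0.12783045] [-0.06274103 -0.65972832 -0.19484862]
row [-0.0009  0.0297  0.1215] [-0.0004 -0.0002  0.0004] dist 0.094 deg 0.1
```

Emit:
{"api": "move_arm", "payload": {"series": "0 0.005 0.02 0 0 0; 0 0.01 0.04 0 0 0; 0 0.015 0.06 0 0 0; 0 0.0195 0.078 0 0 0; 0 0.023 0.092 0 0 0; 0 0.0258 0.103 0 0 0; 0 0.028 0.112 0 0 0; 0 0.0298 0.119 0 0 0; 0 0.031 0.124 0 0 0; 0 0.031 0.124 0 0 0"}}

```text
t: 9.4
tool_pos: [0.4604, 0.3027, 0.0319]
ee_rot: [[-0.545, 0.813, -0.205], [0.839, 0.529, -0.132], [0.001, -0.243, -0.97]]
wrist_force: [0.2, -0.3, -1.6]
gripper_width: 0.665
```

```bash
python3 -c "
from chk import *
plan(DISH+[0,0,.03],RU,s)
c=grab('side');save('sd3.png',c['color'][90:190,220:340],5)
"
```

```text
9.4 [0.4604 0.3027 0.0319] [ 0.543  0.527  1.952 -0.009  0.909 -1.598] [ 0.2  -0.35 -1.56] 60.47123389844128
row [-1.000e-04 -3.220e-02 -1.267e-01] [-0.0005 -0.0003  0.0001] dist 0.098 deg 0.1
row [-0.0003  0.0002  0.0026] [-0.0005 -0.0003  0.0001] dist 0.002 deg 0.1
```

View pics/sd3.png

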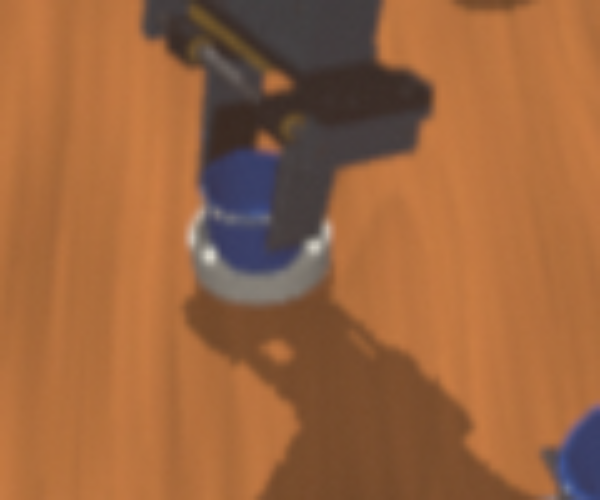

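The cup is in the dish opening at (255,240), centred, with fingertips above the dish wall. I'll lower it the last 2–3 mm with a softer grip until contact.

Emit:
{"api": "move_arm", "payload": {"series": "0 0.0002 0.0004 0 0 0; 0 0.0002 0.0008 0 0 0; 0 0.0003 0.0012 0 0 0; 0 0.0004 0.0016 0 0 0; 0 0.0005 0.002 0 0 0; 0 0.0006 0.0024 0 0 0; 0 0.0007 0.0028 0 0 0; 0 0.0008 0.0032 0 0 0; 0 0.0009 0.0036 0 0 0; 0 0.0009 0.0036 0 0 0", "squeeze": 8}}

```text
t: 10.45
tool_pos: [0.4609, 0.3028, 0.0302]
ee_rot: [[-0.545, 0.813, -0.204], [0.839, 0.529, -0.132], [0.001, -0.243, -0.97]]
wrist_force: [0.1, -2.6, 11.5]
gripper_width: 0.671
```

```bash
python3 -c "
from chk import *
"
```

```text
10.45 [0.4609 0.3028 0.0302] [ 0.543  0.53   1.951 -0.01   0.905 -1.598] [ 0.15 -2.62 11.49] 61.071919703537645
row [ 0.0002 -0.0334 -0.1288] [-0.0003 -0.0002  0.0001] dist 0.1 deg 0.1
```

Emit:
{"api": "move_arm", "payload": {"series": "0 -0.0002 -0.001 0 0 0; 0 -0.0002 -0.001 0 0 0; 0 -0.0002 -0.001 0 0 0; 0 -0.0002 -0.001 0 0 0; 0 -0.0002 -0.001 0 0 0; 0 -0.0002 -0.001 0 0 0; 0 -0.0002 -0.001 0 0 0; 0 -0.0002 -0.001 0 0 0; 0 -0.0002 -0.001 0 0 0; 0 -0.0002 -0.001 0 0 0", "hand": 100}}

```text
t: 11.45
tool_pos: [0.4604, 0.3027, 0.0301]
ee_rot: [[-0.545, 0.813, -0.205], [0.839, 0.528, -0.132], [0.001, -0.243, -0.97]]
wrist_force: [-0.0, -0.2, 0.5]
gripper_width: 0.999
```

Emit:
{"api": "move_arm", "payload": {"series": "0 -0.004 -0.016 0 0 0; 0 -0.010 -0.04 0 0 0; 0 -0.018 -0.075 0 0 0; 0 -0.03 -0.12 0 0 0; 0 -0.044 -0.176 0 0 0; 0 -0.05 -0.2 0 0 0; 0 -0.05 -0.2 0 0 0; 0 -0.05 -0.2 0 0 0; 0 -0.05 -0.2 0 0 0; 0 -0.05 -0.2 0 0 0"}}

```text
t: 12.45
tool_pos: [0.46, 0.3023, 0.1837]
ee_rot: [[-0.545, 0.813, -0.206], [0.839, 0.528, -0.133], [0.001, -0.245, -0.969]]
wrist_force: [-0.1, -0.4, 0.2]
gripper_width: 1.002
```

```bash
cat > ring.py <<'E'
from h import *
def ring(n,x0,rm,z0,z1,blue=True):
    c=grab(n);P=pts(c);hsv=cv2.cvtColor(c['color'],cv2.COLOR_RGB2HSV);H,S,V=[hsv[...,i].astype(int) for i in range(3)]
    col=((H>100)&(H<135)&(S>90)) if blue==True else (((H>=3)&(H<16)&(S>150)) if blue=='o' else (S<255))
    m=col&(c['z_map']>0)&(np.hypot(P[...,0]-x0[0],P[...,1]-x0[1])<rm)&(P[...,2]>z0)&(P[...,2]<z1)
    Q=P[m]
    if len(Q)<15: print(n,'few',len(Q)); return c
    e,r=cv2.minEnclosingCircle(Q[:,:2].astype(np.float32))
    k=np.hypot(*(Q[:,:2]-np.array(e)).T)>.8*r; G=Q[k]
    pl=np.linalg.lstsq(np.c_[G[:,:2]-np.array(e),np.ones(len(G))],G[:,2],rcond=None)[0]
    print(n,len(Q),'centre',np.round(e,4),'r',round(r,4),'z',pl[2].round(4),'slope deg',np.degrees(pl[:2]).round(1)); return c
E
python3 -c "
from chk import *
from ring import ring
for n in ('scene','side','wrist'):
    c=ring(n,DISH[:2],.04,.048,.064)
    ring(n,DISH[:2],.05,.015,.024,'d')
save('w3.png',c['color'])
"
```

```text
12.45 [0.46   0.3023 0.1837] [ 0.543  0.298  1.927 -0.008  1.164 -1.6  ] [-0.12 -0.39  0.18] 91.18703921659547
row [-0.0001  0.0178  0.0693] [-0.0011 -0.0004  0.0001] dist 0.054 deg 0.2
scene 138 centre [0.4587 0.303 ] r 0.0304 z 0.055 slope deg [5.2 0.3]
scene 372 centre [0.4594 0.3038] r 0.0412 z 0.0197 slope deg [-0.6  0. ]
side 47 centre [0.4587 0.2998] r 0.0315 z 0.0541 slope deg [-0.6 -8.3]
side 137 centre [0.4602 0.2998] r 0.0421 z 0.0191 slope deg [ 0.3 -0.2]
wrist 598 centre [0.4612 0.3031] r 0.03 z 0.0545 slope deg [-0.9 -0.4]
wrist 2507 centre [0.4607 0.303 ] r 0.041 z 0.0188 slope deg [-0.1 -0. ]
```

View pics/w3.png

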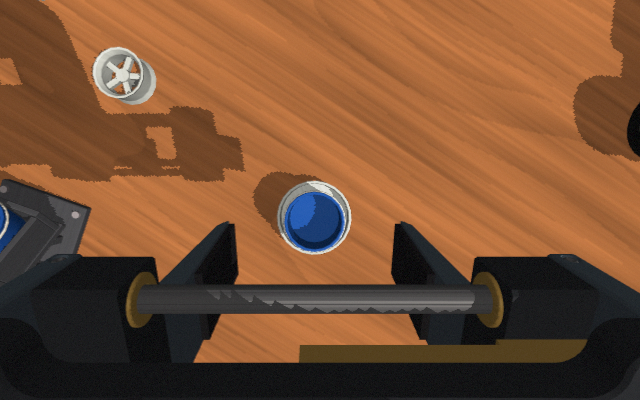

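The wrist view shows the blue cup upright and centred in the dish at (315,218). It measures rim centre (0.461, 0.303), z 0.0545, slope ≤1°. Now the orange cup.

```bash
cat >> plan.py <<'E'
ORG=np.array([.487,-.270,0]); BLUE=np.array([.4608,.303,0])
E
python3 -c "
from plan import *
s=get_state();W=np.array([.52,0,.22])
plan(W,down(90),s); plan(ORG+[0,0,.20],down(57.5),s,frm=(W,down(90)))
"
```

```text
row [-0.3815 -0.1602 -0.009 ] [-0.0764  0.0223  0.1824] dist 0.31 deg 35.8
row [-0.36   -0.044   0.0267] [0.     0.     0.1806] dist 0.273 deg 32.5
```

Emit:
{"api": "move_arm", "payload": {"series": "-0.3815 -0.1602 -0.009 -0.0764 0.0223 0.1824; -0.3815 -0.1602 -0.009 -0.0764 0.0223 0.1824; -0.3815 -0.1602 -0.009 -0.0764 0.0223 0.1824; -0.3815 -0.1602 -0.009 -0.0764 0.0223 0.1824; -0.3815 -0.1602 -0.009 -0.0764 0.0223 0.1824; -0.3815 -0.1602 -0.009 -0.0764 0.0223 0.1824; -0.3815 -0.1602 -0.009 -0.0764 0.0223 0.1824; -0.3815 -0.1602 -0.009 -0.0764 0.0223 0.1824; -0.3815 -0.1602 -0.009 -0.0764 0.0223 0.1824; -0.3815 -0.1602 -0.009 -0.0764 0.0223 0.1824"}}

```text
t: 13.75
tool_pos: [0.5197, 0.0014, 0.2199]
ee_rot: [[-0.002, 1.0, -0.0], [1.0, 0.002, 0.001], [0.001, -0.0, -1.0]]
wrist_force: [0.9, -0.2, 0.5]
gripper_width: 0.998
```

Emit:
{"api": "move_arm", "payload": {"series": "-0.36 -0.044 0.0267 0 0 0.1806; -0.36 -0.044 0.0267 0 0 0.1806; -0.36 -0.044 0.0267 0 0 0.1806; -0.36 -0.044 0.0267 0 0 0.1806; -0.36 -0.044 0.0267 0 0 0.1806; -0.36 -0.044 0.0267 0 0 0.1806; -0.36 -0.044 0.0267 0 0 0.1806; -0.36 -0.044 0.0267 0 0 0.1806; -0.36 -0.044 0.0267 0 0 0.1806; -0.36 -0.044 0.0267 0 0 0.1806", "hand": 66}}

```text
t: 14.75
tool_pos: [0.4874, -0.2686, 0.2001]
ee_rot: [[0.536, 0.844, 0.001], [0.844, -0.536, 0.001], [0.001, 0.0, -1.0]]
wrist_force: [-0.1, -1.0, 0.5]
gripper_width: 0.663
```

```bash
python3 -c "
from plan import *
from ring import ring
s=get_state();print(s['t'],s['tool_pos'],s['joint_pos'].round(3),s['gripper_width']*91);plan(ORG+[0,0,.2],down(57.5),s)
c=ring('wrist',ORG[:2],.035,.066,.078,'o');save('w4.png',c['color'])
"
```

```text
14.75 [ 0.4874391  -0.26861251  0.20009574] [-5.460e-01  1.730e-01  2.034e+00  1.000e-03  9.350e-01 -1.552e+00] 60.31453573449472
row [-0.0019  0.0005  0.0001] [ 0.     -0.0002  0.0006] dist 0.001 deg 0.1
wrist 444 centre [ 0.4889 -0.2703] r 0.0209 z 0.0705 slope deg [-0.6  0.3]
```

View pics/w4.png

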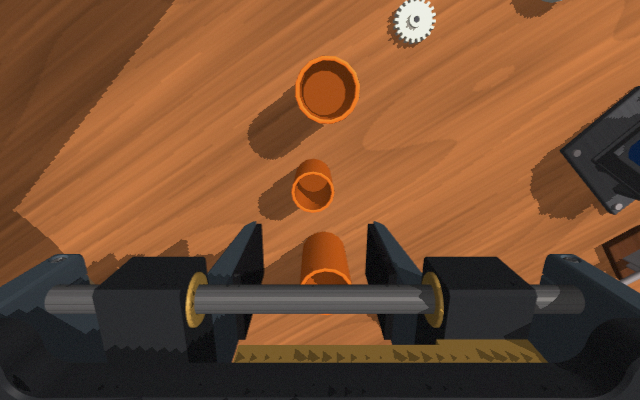

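The small cup is at (313,190), with the bigger ones at (327,90) and (325,260). The jaw axis runs across the row, so the fingers go down beside it in free space.

Emit:
{"api": "move_arm", "payload": {"series": "0.0007 0.0019 0.03 0 0 0; 0.0007 0.0019 0.06 0 0 0; 0.0007 0.0019 0.09 0 0 0; 0.0007 0.0019 0.12 0 0 0; 0.0007 0.0019 0.145 0 0 0; 0.0007 0.0019 0.167 0 0 0; 0.0007 0.0019 0.185 0 0 0; 0.0007 0.0019 0.198 0 0 0; 0.0007 0.0019 0.209 0 0 0; 0.0007 0.0019 0.209 0 0 0"}}

```text
t: 15.8
tool_pos: [0.4884, -0.2699, 0.0426]
ee_rot: [[0.537, 0.843, -0.0], [0.843, -0.537, 0.001], [0.001, -0.001, -1.0]]
wrist_force: [0.1, -0.5, 0.9]
gripper_width: 0.659
```

Emit:
{"api": "move_arm", "payload": {"series": "0 0 0 0 0 0; 0 0 0 0 0 0; 0 0 0 0 0 0; 0 0 0 0 0 0; 0 0 0 0 0 0; 0 0 0 0 0 0; 0 0 0 0 0 0; 0 0 0 0 0 0; 0 0 0 0 0 0; 0 0 0 0 0 0", "hand": 0, "squeeze": 20}}

```text
t: 16.8
tool_pos: [0.489, -0.2705, 0.0438]
ee_rot: [[0.537, 0.843, 0.001], [0.843, -0.537, -0.0], [0.001, 0.001, -1.0]]
wrist_force: [-1.1, -0.7, 6.7]
gripper_width: 0.461
```

Emit:
{"api": "move_arm", "payload": {"series": "0 0 -0.004 0 0 0; 0 0 -0.012 0 0 0; 0 0 -0.03 0 0 0; 0 0 -0.055 0 0 0; 0 0 -0.085 0 0 0; 0 0 -0.12 0 0 0; 0 0 -0.15 0 0 0; 0 0 -0.175 0 0 0; 0 0 -0.192 0 0 0; 0 0 -0.2 0 0 0"}}

```text
t: 17.8
tool_pos: [0.4889, -0.2704, 0.195]
ee_rot: [[0.537, 0.843, 0.002], [0.843, -0.537, -0.0], [0.001, 0.002, -1.0]]
wrist_force: [0.2, -0.1, -0.8]
gripper_width: 0.463
```

```bash
python3 -c "
from plan import *
s=get_state();print(s['t'],s['tool_pos'],s['joint_pos'].round(3),s['wrist_force'],s['gripper_width']*91)
W=np.array([.53,0.0,.21]);plan(W,down(90),s); plan(BLUE+[0,0,.16],down(119),s,frm=(W,down(90)))
"
```

```text
17.8 [ 0.48892514 -0.27040451  0.1949764 ] [-5.470e-01  1.820e-01  2.033e+00  1.000e-03  9.240e-01 -1.551e+00] [ 0.2094682  -0.14732923 -0.83400022] 42.093994787348734
row [ 0.3335 -0.1475 -0.0201] [ 0.0007 -0.     -0.1806] dist 0.274 deg 32.5
row [ 0.404  -0.0923  0.0667] [ 0.      0.     -0.1611] dist 0.315 deg 29.0
```

Emit:
{"api": "move_arm", "payload": {"series": "0.02 -0.01 0 0 0 -0.01; 0.06 -0.03 -0.005 0 0 -0.03; 0.1 -0.05 -0.01 0 0 -0.055; 0.15 -0.07 -0.015 0 0 -0.08; 0.2 -0.09 -0.02 0 0 -0.11; 0.25 -0.11 -0.02 0 0 -0.14; 0.29 -0.13 -0.02 0 0 -0.16; 0.32 -0.14 -0.02 0 0 -0.175; 0.3335 -0.1475 -0.0201 0.0007 0 -0.1806; 0.3335 -0.1475 -0.0201 0.0007 0 -0.1806"}}

```text
t: 18.8
tool_pos: [0.5291, 0.0015, 0.2078]
ee_rot: [[-0.002, 1.0, -0.003], [1.0, 0.002, 0.001], [0.001, -0.003, -1.0]]
wrist_force: [-0.5, -0.4, -0.7]
gripper_width: 0.462
```

Emit:
{"api": "move_arm", "payload": {"series": "0.03 -0.007 0 0 0 -0.012; 0.08 -0.018 0.005 0 0 -0.03; 0.13 -0.03 0.015 0 0 -0.05; 0.18 -0.04 0.025 0 0 -0.07; 0.23 -0.053 0.035 0 0 -0.09; 0.28 -0.064 0.045 0 0 -0.11; 0.33 -0.075 0.055 0 0 -0.13; 0.37 -0.085 0.062 0 0 -0.15; 0.395 -0.09 0.0667 0 0 -0.1611; 0.404 -0.0923 0.0667 0 0 -0.1611"}}

```text
t: 19.8
tool_pos: [0.4598, 0.3036, 0.1581]
ee_rot: [[-0.485, 0.874, -0.003], [0.874, 0.485, 0.0], [0.002, -0.002, -1.0]]
wrist_force: [-0.2, -0.1, -0.8]
gripper_width: 0.46
```

```bash
python3 -c "
from plan import *
from ring import ring
s=get_state();print(s['t'],s['tool_pos'],s['joint_pos'].round(3),s['wrist_force'],s['gripper_width']*91)
plan(BLUE+[0,0,.16],down(119),s)
ring('scene',BLUE[:2],.04,.048,.064); c=ring('side',BLUE[:2],.04,.048,.064)
ring('scene',BLUE[:2],.05,.015,.024,'d');
for n in('scene','side'):
    c=dict(np.load('last_%s.npz'%n));P=pts(c);hsv=cv2.cvtColor(c['color'],cv2.COLOR_RGB2HSV);H,S,V=[hsv[...,i].astype(int) for i in range(3)]
    m=(H>=3)&(H<16)&(S>180)&(V>60)&(c['z_map']>0)&(np.hypot(P[...,0]-.46,P[...,1]-.303)<.05)&(P[...,2]>.08);Q=P[m]
    print(n,len(Q),np.percentile(Q,[1,99],0).round(4) if len(Q) else '')
    for a,b in((.12,.135),(.135,.15),(.15,.165)):
        q=Q[(Q[:,2]>a)&(Q[:,2]<b)]
        if len(q)>5: print('  slab',a,len(q),q.mean(0).round(4))
"
```

```text
19.8 [0.45984876 0.30355151 0.15813166] [ 5.400e-01  2.250e-01  2.063e+00  2.000e-03  8.560e-01 -1.539e+00] [-0.18490873 -0.09727399 -0.80347693] 41.86419221955034
row [-0.0013  0.0007 -0.0025] [-0.0007 -0.0005  0.0002] dist 0.002 deg 0.2
scene 144 centre [0.4587 0.3034] r 0.03 z 0.0549 slope deg [4.9 0.5]
side 52 centre [0.4603 0.3019] r 0.0304 z 0.0537 slope deg [ 0.1 -7.3]
scene 353 centre [0.4597 0.3039] r 0.0418 z 0.02 slope deg [-1.   0.3]
scene 840 [[0.4388 0.2865 0.1181]
 [0.4829 0.3247 0.211 ]]
  slab 0.12 113 [0.4738 0.3079 0.1274]
  slab 0.135 115 [0.4738 0.3093 0.1424]
  slab 0.15 156 [0.4642 0.3076 0.1581]
side 270 [[0.4399 0.2806 0.1163]
 [0.4797 0.3225 0.1884]]
  slab 0.12 66 [0.4609 0.287  0.1276]
  slab 0.135 75 [0.4604 0.2865 0.143 ]
  slab 0.15 34 [0.451  0.2885 0.1574]
```

Emit:
{"api": "move_arm", "payload": {"series": "0 0 0.015 0 0 0; 0 0 0.035 0 0 0; 0 0 0.055 0 0 0; 0 0 0.073 0 0 0; 0 0 0.088 0 0 0; 0 0 0.1 0 0 0; 0 0 0.109 0 0 0; 0 0 0.116 0 0 0; 0 0 0.121 0 0 0; 0 0 0.1245 0 0 0"}}

```text
t: 20.95
tool_pos: [0.4603, 0.3034, 0.0654]
ee_rot: [[-0.485, 0.875, -0.001], [0.875, 0.485, 0.001], [0.002, -0.001, -1.0]]
wrist_force: [0.5, 0.7, -0.8]
gripper_width: 0.459
```

Emit:
{"api": "move_arm", "payload": {"series": "0 0 0.0006 0 0 0; 0 0 0.0012 0 0 0; 0 0 0.0018 0 0 0; 0 0 0.0024 0 0 0; 0 0 0.003 0 0 0; 0 0 0.0035 0 0 0; 0 0 0.004 0 0 0; 0 0 0.0044 0 0 0; 0 0 0.0044 0 0 0; 0 0 0.0044 0 0 0", "squeeze": 8}}

```text
t: 21.95
tool_pos: [0.4609, 0.3034, 0.063]
ee_rot: [[-0.485, 0.875, -0.0], [0.875, 0.485, 0.001], [0.001, 0.0, -1.0]]
wrist_force: [-0.2, -4.7, 11.2]
gripper_width: 0.462
```

Emit:
{"api": "move_arm", "payload": {"series": "0 0 -0.001 0 0 0; 0 0 -0.001 0 0 0; 0 0 -0.001 0 0 0; 0 0 -0.001 0 0 0; 0 0 -0.001 0 0 0; 0 0 -0.001 0 0 0; 0 0 -0.001 0 0 0; 0 0 -0.001 0 0 0; 0 0 -0.001 0 0 0; 0 0 -0.001 0 0 0", "hand": 100}}

```text
t: 22.95
tool_pos: [0.4602, 0.3033, 0.063]
ee_rot: [[-0.485, 0.875, -0.002], [0.875, 0.485, 0.001], [0.002, -0.001, -1.0]]
wrist_force: [-0.3, 0.7, -0.1]
gripper_width: 0.997
```

Emit:
{"api": "move_arm", "payload": {"series": "0 0 -0.015 0 0 0; 0 0 -0.04 0 0 0; 0 0 -0.08 0 0 0; 0 0 -0.13 0 0 0; 0 0 -0.18 0 0 0; 0 0 -0.2 0 0 0; 0 0 -0.2 0 0 0; 0 0 -0.2 0 0 0; 0 0 -0.2 0 0 0; 0 0 -0.2 0 0 0"}}

```text
t: 23.95
tool_pos: [0.4598, 0.3028, 0.2117]
ee_rot: [[-0.485, 0.875, -0.003], [0.875, 0.485, -0.0], [0.002, -0.003, -1.0]]
wrist_force: [-0.3, -0.1, -0.1]
gripper_width: 1.001
```

```bash
python3 -c "
from plan import *
from ring import ring
s=get_state();print(s['t'],s['tool_pos'],s['wrist_force'],s['gripper_width']*91)
for n in ('wrist','scene','side'):
    ring(n,BLUE[:2],.04,.048,.064); ring(n,BLUE[:2],.05,.015,.024,'d'); c=ring(n,BLUE[:2],.035,.082,.098,'o')
    if n!='side': save('f_%s.png'%n,c['color'])
    else: save('f_side.png',c['color'],1.2)
import m,subprocess
print(subprocess.run(['python3','m.py'],capture_output=True,text=True).stdout.split('any')[0][:1]) 
c=dict(np.load('last_side.npz'));P=pts(c);o=dict(np.load('last_side.npz'))
"
python3 m.py | grep -A1 -E "^side" | head -40
```

```text
23.95 [0.45984111 0.30278846 0.21167286] [-0.25415715 -0.10759744 -0.10351708] 91.08010477685508
wrist 327 centre [0.4604 0.303 ] r 0.0298 z 0.0547 slope deg [-0.7 -0.2]
wrist 856 centre [0.4606 0.3029] r 0.0409 z 0.0188 slope deg [-0.2 -0.1]
wrist 548 centre [0.4607 0.3036] r 0.0211 z 0.0895 slope deg [-0.5  0.1]
scene 30 centre [0.4603 0.3045] r 0.0282 z 0.0555 slope deg [5.4 1.5]
scene 217 centre [0.4593 0.3039] r 0.0413 z 0.02 slope deg [-1.2 -0.2]
scene 192 centre [0.4588 0.3044] r 0.0215 z 0.0893 slope deg [-0.6  0.1]
side few 9
side 122 centre [0.4608 0.2993] r 0.0419 z 0.0196 slope deg [0.  1.1]
side 107 centre [0.4578 0.3017] r 0.0246 z 0.0894 slope deg [-0.4  0.9]
o
side px [270. 121.] n 238 lo [0.443 0.28  0.056] hi [0.479 0.323 0.094]
   top circle [0.4584 0.2996] r 0.0226 z 0.0914 52
side px [254. 284.] n 1013 lo [ 0.392 -0.239  0.013] hi [ 0.442 -0.187  0.095]
   top circle [ 0.4171 -0.2118] r 0.0273 z 0.0927 174
side px [339. 323.] n 1069 lo [ 0.552 -0.339  0.011] hi [ 0.602 -0.288  0.095]
   top circle [ 0.5784 -0.3125] r 0.0273 z 0.0929 205
--
side px [257.   4.] n 4
[... 1217 characters left out ...]
0.4129 143
side px [315.  66.] n 597 lo [0.581 0.596 0.012] hi [0.66  0.675 0.074]
   top circle [0.6184 0.638 ] r 0.0427 z 0.0702 233
side px [340.  67.] n 348 lo [0.67  0.615 0.012] hi [0.747 0.692 0.039]
   top circle [0.7101 0.6555] r 0.0429 z 0.0354 210
side px [190.  82.] n 115 lo [0.2   0.551 0.013] hi [0.216 0.609 0.076]
   top circle [0.2018 0.5675] r 0.0119 z 0.0729 11
side px [410. 105.] n 407 lo [0.85  0.391 0.013] hi [0.959 0.443 0.026]
   top circle [0.9058 0.4179] r 0.0579 z 0.0228 296
side px [271. 130.] n 679 lo [0.423 0.261 0.013] hi [0.498 0.323 0.094]
   top circle [0.4577 0.3017] r 0.0246 z 0.0914 65
side px [372. 141.] n 260 lo [0.717 0.201 0.012] hi [0.769 0.314 0.028]
```

View pics/f_side.png

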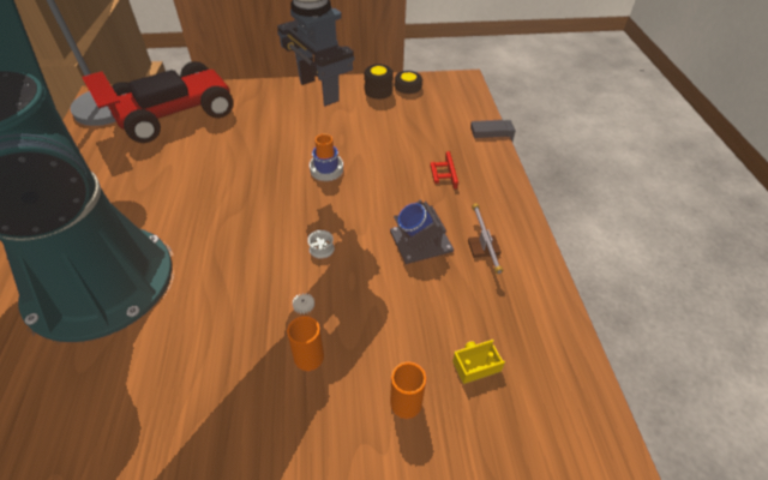

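The side view shows the nested set in the dish at (325,158), the lower cup in the rack at (412,218) and the bystanders where they were. The measurements agree, so I hand in.

```bash
python3 -c "
from station import *
print(close_job())"
```

```text
the job is handed in; nothing more can be done
None
```

The top blue cup stands upright in the dish with the smallest orange cup upright inside it, and I handed the job in at about 24 s of the 51 s allowed. No verdict was reported.

**How it went:**
- The first reach for the blue cup hit the lower limit of joint 5, reading 0.306 where the stated range starts at 0.31 (rounded). It stopped short and off line.
- I backed off, found the cup unmoved, and gripped it with a less tilted tool.
- Both cups touched down at about 11 N before I let go.

**Last checks:**

| Item | Wrist camera reading |
|---|---|
| Dish centre (m) | (0.4606, 0.3029), flat |
| Blue cup centre (m) | (0.4604, 0.3030), rim at 0.055 m, tilt ≤ 0.7° |
| Orange cup centre (m) | (0.4607, 0.3036), rim at 0.090 m, tilt ≤ 0.5° |

- **Heights:** both rims read 1–2 mm below nominal, but the same camera read the dish low by as much.
- **Lower cup and bystanders:** in the last side image the lower cup is still in the rack. Gearbox, rim and gear measured within about 2 mm of their starts; the bumper's readings match its first ones.
- **Disagreements:** the scene and side cameras differ by 3–5 mm. Their tilt fits on the blue rim (5–8°) came from partly hidden rims, so I relied on the wrist camera there.

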